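# Clear the jammed blank out of the end-drilling jig

### The arm

A 6-joint arm with a two-finger parallel gripper is mounted at the origin on a cart in front of the work surface, level with it; the furniture and walls round the work are solid. World frame = base frame: x ahead of the robot, y to its left, z up, the work surface at z = 0. Lengths are in m, angles in degrees, forces in N, time in s.
With the tool pointing down it reaches from about 0.325 to 0.85 m from the base axis. Payload 15.5 kg.
Tool frame: the origin (TCP) lies between the finger pads; the fingertips stand 11 mm ahead of it and the grasp point (between the pads) lies 8 mm behind it; z points along the fingers, y is the line along which they close (so a half turn about z gives the same grasp; the last joint's range is limited). The gripper opens to 91 mm and grips with 3 to 60 N. Pads are 32 mm wide; open, the fingers measure 118 mm over their backs; the gripper's body (76 mm by 178 mm) begins 60 mm behind the grasp point.
Start: joints at [-82.706, 28.281, 77.091, -0, 74.628, -5.472], TCP at [0.138, -0.61, 0.225] pointing down, gripper open.
Joint ranges: [-166.48, 166.48], [-47.26, 123.95], [12.59, 153.08], [-70.14, 250.14], [6.76, 159.57], [-176.63, 176.63]. Speed limits (degrees/s): [108.29, 108.29, 147.25, 172.46, 172.46, 172.46].

### API

Orientations are given as a 3x3 rotation matrix whose columns are the frame's x, y, z axes.
In Python, from rig import read_state, snapshot, sign_off, search_frame, masks_of gives the robot as it stands.
- The arm moves only by the tool drive_tool, never from a script. Its argument "series" is a list of rows, each a list of 6 numbers: the shift along the tool's x, y, z in mm, then the turn, a rotation vector about the tool's x, y, z in rad. A call has 1 to 8 rows; each row is the pose to reach, as a shift and turn from the pose commanded when the call began, along the tool's axes at that moment; what a row does not reach only later rows make up. A row lasts 1/8 s, in which the tool goes at most 62.5 mm and 10.7 degrees, less where a joint would pass 70% of its speed; a pose out of reach is approached as far as the arm can. A call with a gripper value outside its range is refused whole. "fingers" is the opening, from 0 (shut) to 1 (fully open), set as the call begins (left out, the last holds). The fingers move at their own pace and stop on an object; the grip force is fixed at half the most. Time passes only in rows, so rows that repeat a pose let the fingers close. It gives the time, the measured TCP pose, the force, the opening and the grip force at its end, in the units of the state.
- read_state(): the state, without advancing time (a new reading comes with each control period).
- snapshot(name): name is "side" or "top" or "wrist"; returns a dict with "image" (400x640x3 uint8, red, green, blue), "depth" (400x640 float32, m along the optical axis (not along the pixel's ray), 0 where there is no reading), "fx", "fy", "cx", "cy" (pixels), "R" (3x3) and "t" (3): a world point X has camera coordinates R X + t. Camera axes: x right, y down, z forward; pixel columns grow to the right and rows downward; lengths in m; the calibration is good to about 2 mm. The wrist camera is an equidistant fisheye: a pixel r from the principal point sees the ray r / f radians off the axis. A picture is of the moment at which its call begins.
- sign_off(): hands the job in; it is judged then, once.
Trained networks look in the newest picture that a camera, given by its name, has taken for a name from the list of things; names that differ only in an ending like _2 or _b are one class to them, and where a whole thing is asked for, a point or a joint stands for the part that bears it (a point fixed in the world has none). Each returns a list of dicts, best first, with "confidence" (0 to 1); they miss things now and then, are a little off and sometimes report something else, mostly with a low value. They report only what shows in the picture. A call takes as long as a camera call.
- search_frame(label, camera): "bbox" ([left, top, width, height] in pixels, round what is visible of it).
- masks_of(label, camera): "region" (400x640 bool, what is visible of it) and "bbox" ([left, top, width, height] in pixels, round what is visible of it).
The state is a dict: "time": time; "joints": joint angles; "qvel": joint speeds; "joint_torque": joint torques, N m; "ee_pos": TCP position; "eef_rot": TCP orientation; "force": force on the tool from outside, world axes, zero at the start; "ft_torque": the same for the moment, N m; "grip_width": finger opening in m; "finger_force": force on a finger pad.
Only numpy, scipy, OpenCV 4.12 (cv2) and the standard library are available. Lean on these libraries where they do the work, as an engineer would, in place of code of your own. Each camera call takes 0.05 s, during which the arm holds its last target. There are 200 camera calls.

### The job

Clear the wooden blank that is stuck in the drilling jig's sleeve, using the long square wooden rod: with the rod's end through the loop of the gate at the far end, lift the gate over the hump on its rail, slide it fully to the left and let it drop down behind the hump. Then push the blank right out of the far end with the rod so that it falls into the catch tray, and lay the rod flat on the table again. Keep the gripper's fingers off the gate and the blank, and leave the other things on the table where they are.

Things in the scene. Friction and masses are not known exactly. Their poses are not given: they have to be found in the camera images.
- mouth (a point): centre of the near opening of the jig's steel sleeve, 60 mm above the table; the jig is fixed. x axis: along the bore from this mouth to the far end and gate; y: to the jig's left; z: up. Sleeve: box section 70 mm long, bore 36 x 36 mm, walls 5 mm, top 83 mm above the table, on a 60 mm wide riser
- jig: the whole jig; origin on the table under the mouth, axes as the mouth's. Its base board is 12 mm thick, from x -14 to 162 mm and y -55 to 95 mm. A gate rail lies across the sleeve's far end (x 56 to 68 mm, y -42 to 98 mm, top 91 mm high), its left end on a post
- hump_top (a point): middle of the top of the steel hump on the gate's rail: 62 mm beyond the mouth, 30 mm left of the bore, 101 mm above the table; the hump is 12 mm wide, 10 mm high, with upright sides
- bail (a point): centre of the loop on top of the gate; gate closed and down: 76 mm beyond the mouth, 53 mm above it; it moves with the gate. The loop is an upright aluminium frame 6 mm thick along the bore, opening 40 mm wide and 32 mm high, top bar 7 mm. The gate's plate, 42 mm wide, hangs from a 30 mm wide foot on the rail; about 130 g in all, held down by its weight alone, slides easily
- gate_slide (a joint): sideways travel of the gate along the rail to the jig's left (m): 0 closed; 0.056 fully open. While the gate is down its foot meets the hump after about 9 mm, and behind the hump it drops down again from about 51 mm.
- gate (a joint): lift of the gate (m): 0 down on the rail; it must be lifted over 10 mm to pass the hump; stop at 0.035.
- plug_c (a point): centre of the wooden blank inside the sleeve, 40 mm long (along the bore) and 31 x 31 mm, about 50 g; loose enough to slide but too deep to grasp
- tray (a point): centre of the floor of the catch tray behind the gate, 12 mm above the table, axes as the mouth's; the floor is 76 mm long and 70 mm wide inside, walls 20 mm high, open towards the sleeve
- rod_c (a point): centre of the wooden rod, 16 x 16 mm square and 250 mm long along its y axis, about 50 g, lying flat on the table (centre 8 mm above it); its y axis points sideways, to the robot's left, within about 17 degrees; it lies in one of three places, a chisel and a screwdriver in the other two
- chisel: chisel 245 mm long with a yellow handle, lying along its y axis, 28 mm high; a bystander; origin under its middle
- driver: screwdriver 219 mm long with a red handle, lying along its y axis, 30 mm high; a bystander; origin under its middle
- tape_measure: tape measure 68 x 102 x 36 mm, a bystander; origin under its middle
- battery: cordless tool battery 76 x 118 x 64 mm, a bystander; origin under its middle
- glue: wood glue bottle, 48 x 62 x 200 mm, standing; a bystander; origin under its middle

How it is judged:
By the outcome, as a careful person would: the job done as asked, in the order asked, and still so for the second after the job is handed in, with the robot touching nothing.
It also fails if it takes over 69 s, if anything falls off the work surface, if the arm or the gripper's body presses on something with over 40 N, if the wrist force passes 120 N, or if a joint passes its speed limit or range.

## Working session

There is one attempt and no reset: what is moved stays moved. The work goes in short steps, Python scripts to look and compute and a tool call to move; the robot and the scene stay as the last step left them, time stands still between calls to the robot, and variables do not carry over. Pictures are saved under pics/ and viewed, at most 10 in all, crops included, and the job is handed in when it is done.

Besides the shell and the picture viewer there is one more tool, called after ">>>" by a JSON object that holds its "api" and its "payload". drive_tool: Moves the arm, as the interface text tells. Its arguments: {"type":"object","properties":{"series":{"type":"array"},"fingers":{"type":"number"}},"required":["series"]}

```bash
mkdir -p pics; ls; python3 - <<'E'
from rig import *
import cv2,numpy as np
s=read_state();print({k:np.round(v,3).tolist() for k,v in s.items()})
ims=[]
for c in ["top","side"]:
    d=snapshot(c);print(c,d['fx'],d['cx'],d['cy'],d['R'].round(3).tolist() if hasattr(d['R'],'round') else d['R'],d['t'])
    np.savez(''+c+'.npz',**d)
    cv2.imwrite(f'pics/{c}0.png',d['image'][:,:,::-1])
    for l in ["jig","rod_c","chisel","driver","tape_measure","battery","glue","bail","plug_c","tray"]:
        print(l,[(r['bbox'],round(r['confidence'],2)) for r in search_frame(l,c)[:2]])
E
```

```text
pics
{'time': 0.0, 'joints': [-82.708, 28.315, 77.129, 0.0, 74.63, -5.474], 'qvel': [-0.033, -0.028, 0.085, 0.009, -0.021, -0.061], 'joint_torque': [-0.001, -87.884, -38.186, 0.071, 0.054, -0.0], 'ee_pos': [0.138, -0.609, 0.224], 'eef_rot': [[0.975, 0.221, -0.0], [0.221, -0.975, 0.001], [0.0, -0.001, -1.0]], 'force': [0.5, -0.264, 0.905], 'ft_torque': [-0.017, -0.015, -0.025], 'finger_force': 0.0, 'grip_width': 0.091}
top 386.6207228491162 317.88429169774946 202.5391007089593 [[0.005, -1.0, 0.004], [-0.98, -0.005, -0.2], [0.2, -0.003, -0.98]] [-0.09219278  0.61345625  1.19113756]
jig [([322.4, 167.7, 43.4, 56.5], 0.71)]
rod_c [([214.6, 203.6, 67.9, 11.9], 0.86), ([332.1, 246.6, 70.9, 9.7], 0.44)]
chisel [([332.0, 246.0, 74.1, 10.8], 0.78), ([318.5, 171.0, 52.0, 55.0], 0.5)]
driver [([193.7, 237.6, 34.7, 12.7], 0.74)]
tape_measure [([241.9, 166.7, 31.5, 24.8], 0.64)]
battery [([397.6, 187.2, 37.4, 31.8], 0.72)]
glue [([258.3, 131.6, 20.5, 27.5], 0.58), ([321.4, 168.1, 46.7, 51.5], 0.16)]
bail [([322.5, 169.3, 47.6, 57.1], 0.56)]
plug_c [([322.2, 171.9, 42.4, 52.2], 0.28)]
tray [([320.5, 170.6, 48.1, 53.4], 0.87)]
side 416.69525502894703 314.0695036053915 201.85989470528318 [[-0.885, -0.465, -0.025], [-0.155, 0.345, -0.926], [0.439, -0.816, -0.377]] [0.51232813 0.20924839 0.96168103]
jig [([286.3, 176.8, 66.9, 51.3], 0.79)]
rod_c [([262.0, 234.6, 35.5, 53.3], 0.98)]
chisel [([364.7, 201.1, 31.7, 31.1], 0.7)]
driver [([287.7, 267.3, 33.2, 45.9], 0.75)]
tape_measure [([237.9, 234.1, 25.6, 21.8], 0.9), ([319.1, 171.3, 10.0, 30.5], 0.35)]
battery [([342.7, 174.8, 25.4, 21.2], 0.68)]
glue [([220.3, 176.4, 26.2, 63.7], 0.68)]
bail [([317.9, 175.7, 12.3, 27.6], 0.6)]
plug_c [([263.5, 236.3, 33.7, 54.3], 0.55)]
tray []
```

```bash
python3 - <<'E'
import cv2,numpy as np
a=cv2.imread('pics/top0.png')[120:280,170:450];b=cv2.imread('pics/side0.png')[150:320,200:420]
a=cv2.resize(a,(800,457),interpolation=cv2.INTER_CUBIC);cv2.imwrite('pics/a.png',a)
b=cv2.resize(b,(776,600),interpolation=cv2.INTER_CUBIC);cv2.imwrite('pics/b.png',b)
E
```

```text
(no output)
```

View pics/a.png

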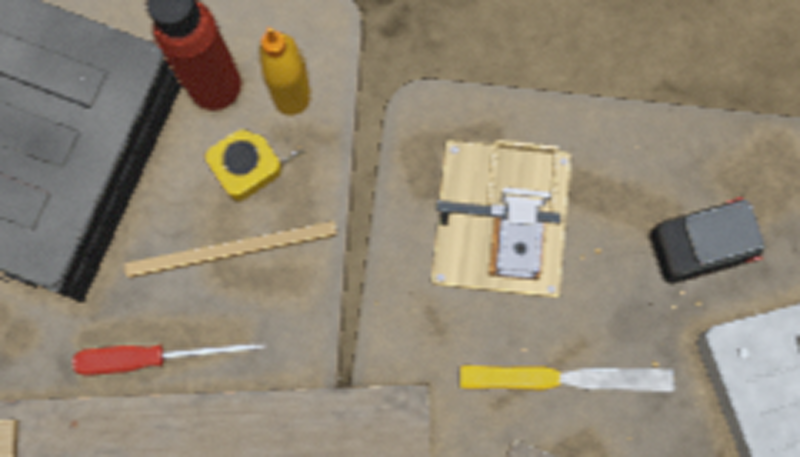

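View pics/b.png

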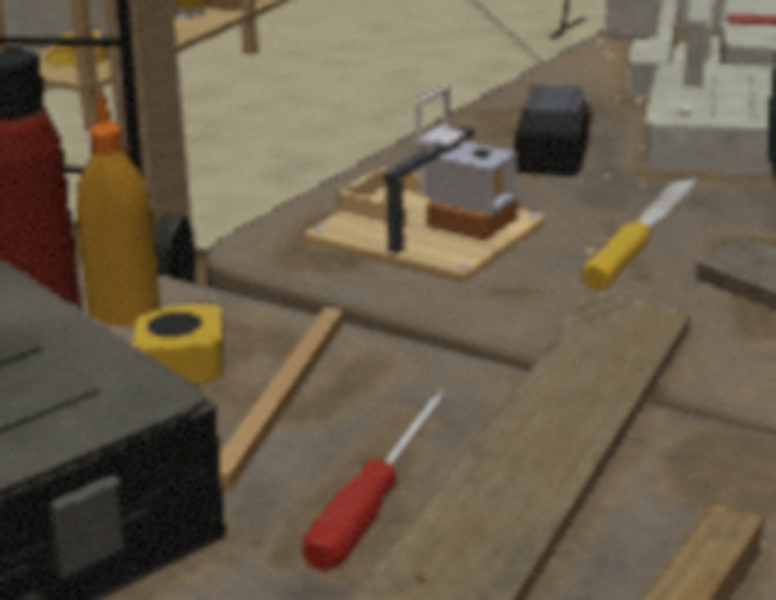

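The top view shows the rod at upper-left (crop 125–335, 230–270). The jig is right of centre, with its bore pointing away from the robot, the gate loop at (530,195), and the chisel, screwdriver, tape and battery nearby. The side view agrees: the loop stands upright behind the sleeve and the rail post is on the left. Next I'll measure the poses.

```bash
cat > h.py <<'E'
import numpy as np,cv2
from rig import *
def cloud(d):
    v,u=np.mgrid[0:400,0:640].astype(float); z=d['depth'].astype(float)
    x=(u-d['cx'])/d['fx'];y=(v-d['cy'])/d['fy']
    if d.get('fish'):
        r=np.hypot(x,y)+1e-9;s=np.tan(r)/r;x,y=x*s,y*s
    P=np.stack([x*z,y*z,z],-1)
    W=(P-d['t'])@d['R']; W[z<=0]=np.nan
    return W
def proj(d,X):
    c=np.asarray(X)@d['R'].T+d['t'];c=np.atleast_2d(c)
    if d.get('fish'):
        q=np.hypot(c[:,0],c[:,1]);a=np.arctan2(q,c[:,2])/np.maximum(q,1e-9);return np.c_[d['cx']+d['fx']*a*c[:,0],d['cy']+d['fy']*a*c[:,1]]
    return np.c_[d['cx']+d['fx']*c[:,0]/c[:,2],d['cy']+d['fy']*c[:,1]/c[:,2]]
def rect(P):
    c,wh,a=cv2.minAreaRect((P[:,:2]*1000).astype(np.float32));return np.round(c,1),np.round(wh,1),round(a,2)
def plane(d,m,h):   # mask pixels -> world on plane z=h
    v,u=np.nonzero(m);r=np.stack([(u-d['cx'])/d['fx'],(v-d['cy'])/d['fy'],u*0+1.],-1)@d['R']
    C=-d['R'].T@d['t'];return C+r*((h-C[2])/r[:,2])[:,None]
E
python3 - <<'E'
from h import *
d=snapshot('top');W=cloud(d)
for l in ['rod_c','chisel','driver','jig','tape_measure','battery','glue']:
    m=masks_of(l,'top')
    for r in m[:1]:
        P=W[r['region']];P=P[~np.isnan(P[:,2])]
        print(l,round(r['confidence'],2),len(P),rect(P),'z',np.percentile(P[:,2],[2,50,98]).round(3))
        if l=='rod_c':
            Q=plane(d,r['region'],.016);c=Q[:,:2].mean(0);w,V=np.linalg.eigh(np.cov((Q[:,:2]-c).T));print('rod',c,np.degrees(np.arctan2(V[1,1],V[0,1])),rect(Q))
b=W[160:235,310:375].reshape(-1,3);b=b[~np.isnan(b[:,2])]
for lo,hi in [(.076,.087),(.087,.096),(.008,.016),(.1,.15),(.022,.04)]:
    Q=b[(b[:,2]>lo)&(b[:,2]<hi)];print(lo,hi,len(Q),Q.mean(0).round(4),rect(Q))
s=snapshot('wrist');print(s['fx'],s['cx'],s['cy'],s['R'].tolist(),s['t'].tolist(),read_state()['ee_pos'])
E
```

```text
rod_c 0.58 404 (array([610.1, 139.2]), array([ 22.9, 245.4]), 12.58) z [-0.002  0.014  0.02 ]
rod [0.60739858 0.13492894] 102.13387301897443 (array([606.3, 137.6]), array([ 21.9, 244.3]), 12.39)
chisel 0.73 532 (array([ 459., -253.]), array([241. ,  26.8]), 88.6) z [0.009 0.018 0.029]
driver 0.7 357 (array([486.7, 213.6]), array([ 34. , 217.9]), 8.01) z [-0.002  0.023  0.032]
jig 0.85 2281 (array([ 650.7, -181.5]), array([157.2, 181.2]), 85.39) z [0.005 0.013 0.102]
tape_measure 0.79 441 (array([713.6, 121.8]), array([69.8, 79.4]), 37.79) z [0.002 0.034 0.04 ]
battery 0.83 873 (array([ 623.5, -424.5]), array([ 81.6, 136.3]), 15.39) z [-0.002  0.056  0.067]
glue 0.79 397 (array([831.4,  78.2]), array([112.8,  47.8]), 8.98) z [0.012 0.12  0.186]
0.076 0.087 254 [ 0.6034 -0.1936  0.0822] (array([ 611.9, -170.7]), array([135.1,  73.8]), 85.13)
0.087 0.096 168 [ 0.635  -0.1736  0.0914] (array([ 614. , -170.4]), array([136.9,  70.8]), 89.83)
0.008 0.016 1269 [ 0.6506 -0.1728  0.0115] (array([ 647.9, -186.7]), array([161.6, 175.9]), 84.14)
0.1 0.15 59 [ 0.6448 -0.194   0.1224] (array([ 639.7, -194.3]), array([58.5, 24.2]), 89.93)
0.022 0.04 177 [ 0.6592 -0.1965  0.0325] (array([ 659.8, -176.3]), array([127.6, 164.6]), 77.51)
309.70691628693146 323.86914528428326 193.05755203303312 [[0.22161982370839392, -0.9751327937523229, -0.0008296313955976497], [-0.941567780537396, -0.21421259967503736, 0.25992898413671955], [-0.25364299397646517, -0.05682426144926461, -0.9656273789187021]] [-0.6251147214266979, -0.030065178401323667, 0.3913750119333163] [ 0.13812844 -0.60956367  0.22492913]
```

>>> {"api": "drive_tool", "payload": {"series": [[622,-624,0,0,0,-1.562],[622,-624,0,0,0,-1.562],[622,-624,0,0,0,-1.562],[622,-624,0,0,0,-1.562],[622,-624,0,0,0,-1.562],[622,-624,0,0,0,-1.562],[622,-624,0,0,0,-1.562],[622,-624,0,0,0,-1.562]], "fingers": 1}}

```text
time: 2.55
ee_pos: [0.405, -0.1845, 0.2252]
eef_rot: [[-0.157, 0.988, 0.001], [0.988, 0.157, -0.0], [-0.001, 0.001, -1.0]]
force: [1.0, -1.3, 0.2]
grip_width: 0.0914
finger_force: 0.0
```

```bash
cat > go.py <<'E'
import sys
from h import *
from scipy.spatial.transform import Rotation as Ro
def go(p,head):
    s=read_state();R=np.array(s['eef_rot']);h=np.radians(head)
    T=np.array([[np.cos(h),np.sin(h),0],[np.sin(h),-np.cos(h),0],[0,0,-1]])
    print('t',round(s['time'],2),'pos',np.round(s['ee_pos'],4),'row',((np.array(p)-s['ee_pos'])*1000@R).round(1),Ro.from_matrix(R.T@T).as_rotvec().round(3),'j',np.round(s['joints'],0),'w',round(float(s['grip_width']),4))
if __name__=='__main__': go([float(a) for a in sys.argv[1:4]],float(sys.argv[4]))
E
python3 go.py .607 .137 .12 102.3
```

```text
t 2.55 pos [ 0.405  -0.1845  0.2252] row [285.8 249.9 105.2] [ 0.001  0.001 -0.057] j [-32.  14. 101.   0.  65. -41.] w 0.0914
```

>>> {"api": "drive_tool", "payload": {"series": [[286,250,60,0,0,-0.057],[286,250,60,0,0,-0.057],[286,250,105,0,0,-0.057],[286,250,105,0,0,-0.057],[286,250,105,0,0,-0.057],[286,250,105,0,0,-0.057],[286,250,105,0,0,-0.057],[286,250,105,0,0,-0.057]]}}

```text
time: 3.55
ee_pos: [0.6079, 0.135, 0.1193]
eef_rot: [[-0.209, 0.978, -0.001], [0.978, 0.209, -0.0], [-0.0, -0.001, -1.0]]
force: [0.4, -0.5, 0.1]
grip_width: 0.0912
finger_force: 0.0
```

```bash
python3 go.py .607 .137 .013 102.3; python3 - <<'E'
from h import *
d=snapshot('wrist');d['fish']=1;cv2.imwrite('pics/w1.png',d['image'][:,:,::-1])
for r in masks_of('rod_c','wrist')[:2]:
    W=cloud(d)[r['region']];W=W[~np.isnan(W[:,2])];W=W[(W[:,2]>.009)&(W[:,2]<.024)];print(r['confidence'],r['bbox'],rect(W),W.mean(0),len(W))
E
```

```text
t 3.55 pos [0.6079 0.135  0.1193] row [  2.1  -0.4 106.3] [-0.001  0.    -0.004] j [ 7. 35. 84. -0. 62. -5.] w 0.0912
0.69 [316.0, 50.4, 23.9, 258.5] (array([609.9, 139.2]), array([ 16.7, 247.1]), 11.83) [0.60517142 0.16014917 0.01640097] 4202
```

View pics/w1.png

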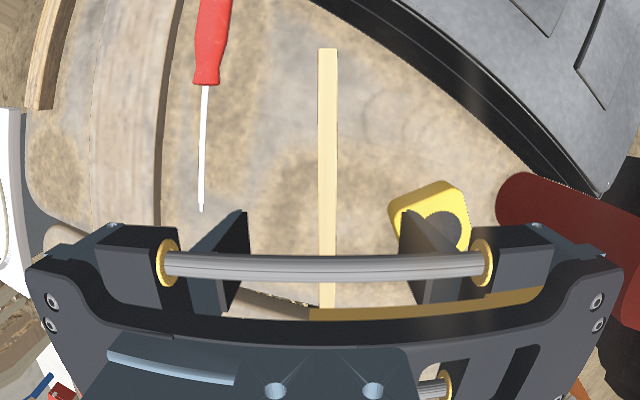

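The rod (column 327, rows 48–308) is centred between the fingers. The tape measure is near the right finger, so I'll half-close the gripper before going down.

>>> {"api": "drive_tool", "payload": {"series": [[1.5,2.4,0,0,0,0.006],[1.5,2.4,0,0,0,0.006],[1.5,2.4,40,0,0,0.006],[1.5,2.4,75,0,0,0.006],[1.5,2.4,98,0,0,0.006],[1.5,2.4,106,0,0,0.006],[1.5,2.4,106,0,0,0.006]], "fingers": 0.5}}

```text
time: 4.53
ee_pos: [0.61, 0.1361, 0.0142]
eef_rot: [[-0.201, 0.98, -0.0], [0.98, 0.201, -0.0], [-0.0, -0.0, -1.0]]
force: [-0.5, -0.2, 0.7]
grip_width: 0.0454
finger_force: 0.0
```

>>> {"api": "drive_tool", "payload": {"series": [[0,0,0,0,0,0],[0,0,0,0,0,0],[0,0,0,0,0,0],[0,0,0,0,0,0],[0,0,0,0,0,0]], "fingers": 0}}

```text
time: 5.15
ee_pos: [0.6102, 0.1363, 0.0143]
eef_rot: [[-0.202, 0.979, 0.001], [0.979, 0.202, 0.0], [-0.0, 0.001, -1.0]]
force: [-0.6, 0.3, 6.4]
grip_width: 0.0156
finger_force: 30.0
```

>>> {"api": "drive_tool", "payload": {"series": [[0,0,-40,0,0,0],[0,0,-100,0,0,0],[0,0,-160,0,0,0],[0,0,-220,0,0,0],[0,0,-236,0,0,0]]}}

```text
time: 5.78
ee_pos: [0.6113, 0.1366, 0.2542]
eef_rot: [[-0.202, 0.979, 0.006], [0.979, 0.202, 0.001], [-0.0, 0.006, -1.0]]
force: [0.5, 0.8, -1.0]
grip_width: 0.0152
finger_force: 30.0
```

```bash
python3 go.py .4526 -.1885 .25 174.5
```

```text
t 5.78 pos [0.6113 0.1366 0.2542] row [-286.4 -221.1    2.9] [ 0.005  0.004 -1.272] j [ 7. 27. 75.  0. 78. -5.] w 0.0152
```

>>> {"api": "drive_tool", "payload": {"series": [[-287,-221,0,0,0,-1.272],[-287,-221,0,0,0,-1.272],[-287,-221,0,0,0,-1.272],[-287,-221,0,0,0,-1.272],[-287,-221,0,0,0,-1.272],[-287,-221,0,0,0,-1.272],[-287,-221,0,0,0,-1.272],[-287,-221,0,0,0,-1.272]]}}

```text
time: 6.78
ee_pos: [0.4501, -0.1909, 0.2492]
eef_rot: [[-0.996, 0.094, -0.001], [0.094, 0.996, 0.0], [0.001, 0.0, -1.0]]
force: [-0.5, 0.5, -0.2]
grip_width: 0.0155
finger_force: 30.0
```

>>> {"api": "drive_tool", "payload": {"series": [[0,0,0,0,0,0],[0,0,0,0,0,0]]}}

```text
time: 7.02
ee_pos: [0.4513, -0.1889, 0.2496]
eef_rot: [[-0.995, 0.097, -0.001], [0.097, 0.995, 0.0], [0.001, 0.0, -1.0]]
force: [-0.9, -0.2, -0.8]
grip_width: 0.0159
finger_force: 30.0
```

```bash
python3 go.py .4526 -.1885 .25 174.5; python3 - <<'E'
from h import *
d=snapshot('wrist');d['fish']=1;np.savez('w2.npz',**d);cv2.imwrite('pics/w2.png',d['image'][:,:,::-1])
W=cloud(d)
for l in ['jig','bail','rod_c']:
    for r in masks_of(l,'wrist')[:1]:
        P=W[r['region']];P=P[~np.isnan(P[:,2])];print(l,r['confidence'],r['bbox'],rect(P),P.mean(0),len(P))
        if l=='jig':
            for lo,hi in [(.080,.086),(.088,.094),(.009,.015),(.1,.15)]:
                Q=P[(P[:,2]>lo)&(P[:,2]<hi)];print(lo,hi,len(Q),Q.mean(0).round(4) ,rect(Q) if len(Q) else 0)
E
```

```text
t 7.03 pos [ 0.4513 -0.1889  0.2496] row [-1.2  0.6 -0.4] [ 0.    -0.001 -0.002] j [ -30.   16.   94.    0.   71. -114.] w 0.0159
jig 0.5 [302.2, 286.7, 34.7, 23.1] (array([ 549.6, -193.1]), array([ 41.3, 241.8]), 79.6) [ 0.59860291 -0.20163115  0.0875829 ] 138
0.08 0.086 71 [ 0.6025 -0.1856  0.0835] (array([ 601. , -185.1]), array([ 3.9, 33.9]), 85.68)
0.088 0.094 0 [nan nan nan] 0
0.009 0.015 19 [ 0.6593 -0.2325  0.0122] (array([ 658.4, -232.1]), array([ 3.2, 13.5]), 83.27)
0.1 0.15 0 [nan nan nan] 0
rod_c 0.87 [305.4, 8.5, 35.8, 300.8] (array([ 425.6, -187.2]), array([ 43.2, 333.8]), 83.62) [ 0.39656695 -0.1838255   0.25055546] 8087<stdin>:9: RuntimeWarning: Mean of empty slice.
  ret = um.true_divide(
```

View pics/w2.png

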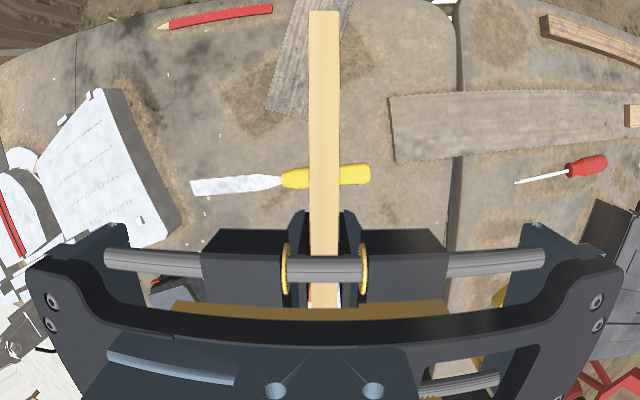

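The wrist camera sees only the rod's rear and the chisel, because the jig is hidden behind the gripper. I'll turn the tool half round so the camera faces the jig.

>>> {"api": "drive_tool", "payload": {"series": [[0,0,0,0,0,1.48],[0,0,0,0,0,1.48],[0,0,0,0,0,1.48],[0,0,0,0,0,1.48],[0,0,0,0,0,1.48],[0,0,0,0,0,1.48],[0,0,0,0,0,1.48],[0,0,0,0,0,1.48]]}}

```text
time: 8.22
ee_pos: [0.4515, -0.1891, 0.2499]
eef_rot: [[0.011, 1.0, 0.0], [1.0, -0.011, 0.0], [0.0, 0.0, -1.0]]
force: [-0.3, 0.3, -0.2]
grip_width: 0.0158
finger_force: 30.0
```

>>> {"api": "drive_tool", "payload": {"series": [[0,0,0,0,0,1.48],[0,0,0,0,0,1.48],[0,0,0,0,0,1.48],[0,0,0,0,0,1.48],[0,0,0,0,0,1.48],[0,0,0,0,0,1.48],[0,0,0,0,0,1.48],[0,0,0,0,0,1.48]]}}

```text
time: 9.22
ee_pos: [0.4515, -0.1891, 0.2499]
eef_rot: [[0.997, 0.08, -0.0], [0.08, -0.997, -0.0], [-0.0, 0.0, -1.0]]
force: [0.2, 0.0, -1.1]
grip_width: 0.0158
finger_force: 30.0
```

```bash
python3 go.py .4526 -.1885 .25 -5.5
```

```text
t 9.22 pos [ 0.4515 -0.1891  0.2499] row [ 1.2 -0.5 -0.1] [0.    0.    0.176] j [-30.  16.  94.  -0.  71.  56.] w 0.0158
```

>>> {"api": "drive_tool", "payload": {"series": [[0,0,0,0,0,0.15],[0,0,0,0,0,0.176],[0,0,0,0,0,0.176]]}}

```text
time: 9.6
ee_pos: [0.4514, -0.1892, 0.2499]
eef_rot: [[0.996, -0.087, -0.0], [-0.087, -0.996, -0.0], [0.0, 0.0, -1.0]]
force: [-0.1, -0.1, -0.5]
grip_width: 0.0157
finger_force: 30.0
```

```bash
python3 go.py .4526 -.1885 .25 -5.5; python3 - <<'E'
from h import *
d=snapshot('wrist');d['fish']=1;np.savez('w3.npz',**d);cv2.imwrite('pics/w3.png',d['image'][:,:,::-1])
W=cloud(d)
for l in ['jig','bail','rod_c','plug_c']:
    for r in masks_of(l,'wrist')[:1]:
        P=W[r['region']];P=P[~np.isnan(P[:,2])];print(l,r['confidence'],r['bbox'],rect(P),P.mean(0),len(P))
        if l=='jig':
            for lo,hi in [(.080,.086),(.088,.094),(.009,.015),(.1,.15)]:
                Q=P[(P[:,2]>lo)&(P[:,2]<hi)];print(lo,hi,len(Q),Q.mean(0).round(4) ,rect(Q) if len(Q) else 0)
E
```

```text
t 9.6 pos [ 0.4514 -0.1892  0.2499] row [ 1.1 -0.8 -0.1] [ 0.    -0.     0.009] j [-30.  16.  94.  -0.  71.  65.] w 0.0157
jig 0.83 [224.7, 0.0, 137.9, 83.9] (array([ 612.5, -169.6]), array([171.7, 137. ]), 83.09) [ 0.61531129 -0.16989923  0.03767796] 7966
0.08 0.086 700 [ 0.6056 -0.1796  0.0835] (array([ 613.4, -171.7]), array([134.5,  74.1]), 84.34)
0.088 0.094 996 [ 0.6388 -0.1648  0.0912] (array([ 636. , -172.1]), array([139.3,  18. ]), 84.21)
0.009 0.015 4881 [ 0.6106 -0.1668  0.0124] (array([ 621.5, -178.3]), array([150.2, 119.1]), 84.31)
0.1 0.15 107 [ 0.6388 -0.1699  0.1014] (array([ 638.9, -170. ]), array([11.3, 11.6]), 83.42)
bail 0.79 [295.5, 0.0, 39.2, 19.3] (array([ 653. , -197.4]), array([50.7, 39.3]), 8.43) [ 0.63678504 -0.19617575  0.09588251] 388
rod_c 0.83 [305.4, 10.1, 35.2, 298.8] (array([ 453.6, -188.4]), array([ 41.7, 356.4]), 86.33) [ 0.5059439  -0.19418145  0.2510624 ] 8130
plug_c 0.46 [282.5, 1.7, 14.0, 10.2] (array([ 638.7, -170.1]), array([11.2, 12.2]), 85.26) [ 0.63814391 -0.16988375  0.10069847] 136
```

View pics/w3.png

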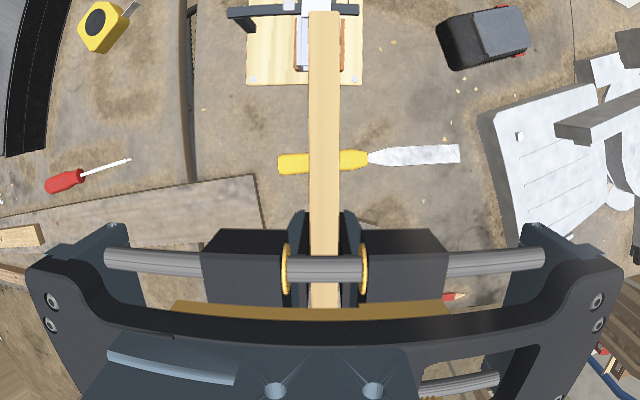

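The wrist view now shows the rod (columns 308–340, tip at row 10), the jig with its rail at the top, and the hump at (290,5). Hump, rail and board each give a mouth near (0.574, −0.194) with a yaw of −5.7°. Next I'll fit the rod in the hand.

```bash
python3 - <<'E'
from h import *
d=dict(np.load('w3.npz'));s=read_state();R=np.array(s['eef_rot']);p=np.array(s['ee_pos'])
r=masks_of('rod_c','wrist')[0]['region'];r=cv2.erode(r.astype(np.uint8),np.ones((3,3)))>0
P=cloud(d)[r];P=P[(abs(P[:,2]-.252)<.012)];L=(P-p)@R*1000
L=L[L[:,0]>25]
print('tool-frame x range',np.percentile(L[:,0],[0,1,99,100]).round(1))
for a in range(30,125,15):
    q=L[abs(L[:,0]-a)<4]
    if len(q):print(a,len(q),'y',q[:,1].min().round(1),q[:,1].max().round(1),'z top',np.percentile(q[:,2],[10,50,90]).round(2))
J=np.radians(-5.7);M=np.array([[np.cos(J),-np.sin(J)],[np.sin(J),np.cos(J)]])
for gx,gy in [(-80,0),(-34,0),(-30,0)]: print(gx,(M@[gx,gy]/1000+[.574,-.1937]).round(4))
E
python3 go.py .4944 -.1858 .250 -5.7
```

```text
tool-frame x range [ 25.   26.2 125.1 126.4]
30 393 y -6.7 7.1 z top [-2.95 -2.21 -1.37]
45 447 y -8.1 7.5 z top [-2.98 -2.13 -1.33]
60 462 y -7.6 7.4 z top [-2.97 -2.19 -1.28]
75 439 y -7.0 7.2 z top [-2.96 -2.16 -1.3 ]
90 453 y -7.5 7.2 z top [-3.02 -2.17 -1.36]
105 443 y -7.6 7.1 z top [-3.   -2.15 -1.22]
120 409 y -7.7 7.2 z top [-3.04 -2.14 -1.16]
-80 [ 0.4944 -0.1858]
-34 [ 0.5402 -0.1903]
-30 [ 0.5441 -0.1907]
t 9.9 pos [ 0.4514 -0.1893  0.2499] row [42.5 -7.3 -0.1] [-0.   -0.    0.01] j [-30.  16.  94.   0.  71.  65.] w 0.0158
```

>>> {"api": "drive_tool", "payload": {"series": [[42.5,-7.3,0,0,0,0.01],[42.5,-7.3,50,0,0,0.01],[42.5,-7.3,95,0,0,0.01],[42.5,-7.3,131,0,0,0.01],[42.5,-7.3,131,0,0,0.01],[42.5,-7.3,131,0,0,0.01]]}}

```text
time: 10.65
ee_pos: [0.495, -0.1862, 0.1201]
eef_rot: [[0.995, -0.1, 0.001], [-0.1, -0.995, -0.001], [0.001, 0.0, -1.0]]
force: [0.6, 0.3, 0.5]
grip_width: 0.0161
finger_force: 30.0
```

```bash
python3 go.py .5421 -.1905 .119 -5.7; python3 - <<'E'
from h import *
d=snapshot('side');W=cloud(d)
I=d['image'][:,:,::-1].copy()
J=np.radians(-5.7);c,s=np.cos(J),np.sin(J)
def w(x,y,z): return [.574+(c*x-s*y)/1000,-.1937+(s*x+c*y)/1000,z/1000]
big=cv2.resize(I[150:240,260:380],(800,600),interpolation=cv2.INTER_CUBIC)
f=800/120
def pt(q,col):
    u=proj(d,w(*q))[0];u=((u-[260,150]+.5)*f).astype(int);cv2.circle(big,tuple(int(t) for t in u),4,col,-1)
for y in(-20,20):
    for z in(97,129):pt((76,y,z),(0,0,255))
for q in[(62,30,101),(-14,95,12),(0,0,60)]:pt(q,(255,0,0))
for y in(-8,8):
    for z in(105,121):pt((47,y,z),(0,255,0))
cv2.imwrite('pics/s4.png',big)
E
```

```text
t 10.65 pos [ 0.495  -0.1862  0.1201] row [47.3 -0.4  1.2] [ 0.    -0.001 -0.   ] j [-27.  28.  98.   0.  54.  69.] w 0.0161
```

View pics/s4.png

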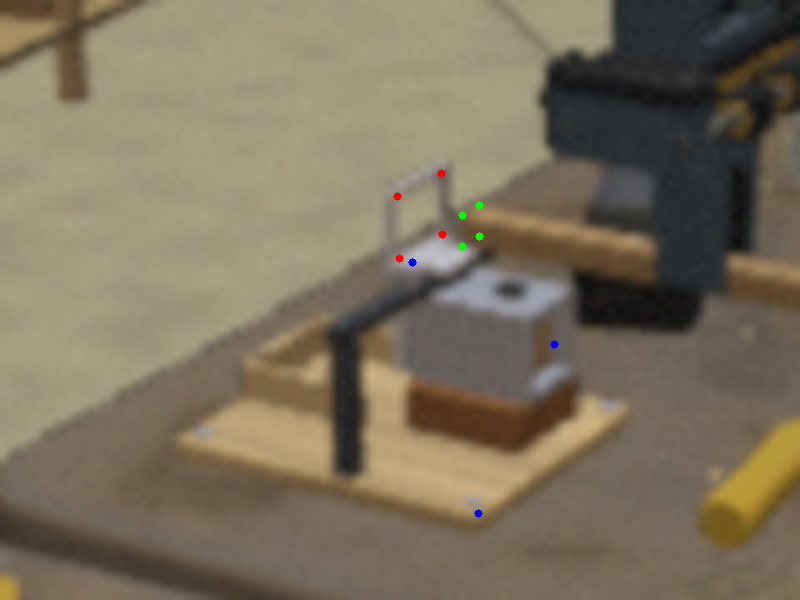

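The predicted loop corners and rod tip match the picture to about 2 mm, so I'll insert the rod.

>>> {"api": "drive_tool", "payload": {"series": [[15,0,0,0,0,0],[30,0,0,0,0,0],[42,0,0,0,0,0],[49,0,0,0,0,0],[49,0,0,0,0,0]]}}

```text
time: 11.32
ee_pos: [0.5435, -0.1908, 0.1187]
eef_rot: [[0.995, -0.1, -0.0], [-0.1, -0.995, 0.0], [-0.0, -0.0, -1.0]]
force: [-0.9, 0.1, 0.2]
grip_width: 0.0158
finger_force: 30.0
```

>>> {"api": "drive_tool", "payload": {"series": [[0,0,-6,0,0,0],[0,0,-12,0,0,0],[0,0,-18,0,0,0],[0,0,-24,0,0,0],[0,0,-28,0,0,0],[0,0,-28,0,0,0]]}}

```text
time: 12.08
ee_pos: [0.5433, -0.1909, 0.1473]
eef_rot: [[0.995, -0.1, 0.001], [-0.1, -0.995, -0.0], [0.001, 0.0, -1.0]]
force: [-0.1, -0.0, -1.6]
grip_width: 0.0159
finger_force: 30.0
```

```bash
python3 go.py .549 -.124 .147 -5.7; python3 - <<'E'
from h import *
d=snapshot('side')
I=d['image'][:,:,::-1].copy()
cv2.imwrite('pics/s5.png',cv2.resize(I[150:240,260:380],(800,600),interpolation=cv2.INTER_CUBIC))
E
```

```text
t 12.07 pos [ 0.5433 -0.1909  0.1473] row [ -1.  -67.1   0.3] [ 0.    -0.001 -0.001] j [-25.  29.  89.   0.  61.  70.] w 0.0159
```

View pics/s5.png

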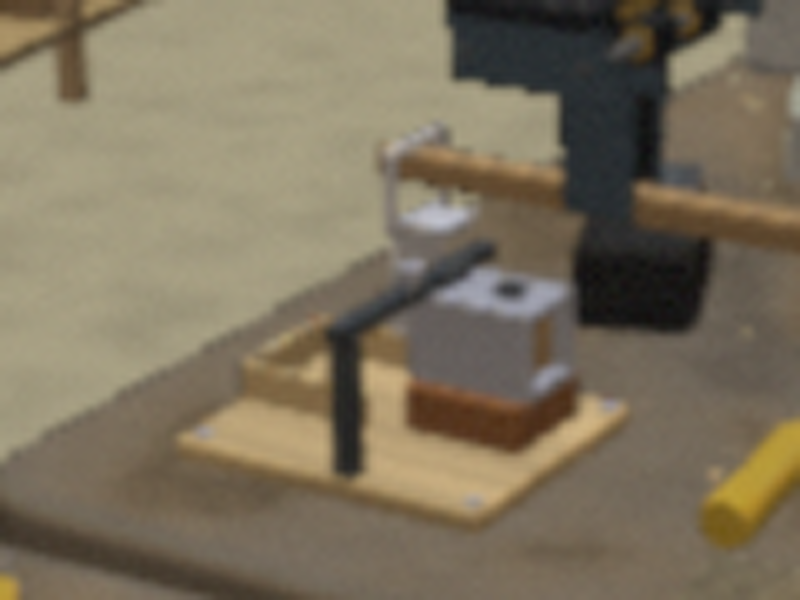

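The gate hangs on the rod, lifted about 16–19 mm (loop top at (420,130), rod through it). Sliding left next.

>>> {"api": "drive_tool", "payload": {"series": [[0,-8,-3,0,0,0],[0,-18,-3,0,0,0],[0,-28,-3,0,0,0],[0,-38,-3,0,0,0],[0,-48,-3,0,0,0],[0,-58,-3,0,0,0],[0,-65,-3,0,0,0],[0,-65,-3,0,0,0]]}}

```text
time: 13.12
ee_pos: [0.5496, -0.1256, 0.1499]
eef_rot: [[0.995, -0.099, -0.0], [-0.099, -0.995, 0.0], [-0.0, -0.0, -1.0]]
force: [-0.6, 0.6, -1.1]
grip_width: 0.0156
finger_force: 30.0
```

>>> {"api": "drive_tool", "payload": {"series": [[0,-2,0,0,0,0],[0,-4,0,0,0,0],[0,-4,0,0,0,0]]}}

```text
time: 13.5
ee_pos: [0.55, -0.1223, 0.1499]
eef_rot: [[0.995, -0.1, -0.0], [-0.1, -0.995, -0.0], [-0.0, 0.0, -1.0]]
force: [-0.6, -1.8, -1.5]
grip_width: 0.0159
finger_force: 30.0
```

```bash
python3 go.py .549 -.124 .119 -5.7; python3 - <<'E'
from h import *
d=snapshot('side')
I=d['image'][:,:,::-1].copy()
J=np.radians(-5.7);c,s=np.cos(J),np.sin(J)
big=cv2.resize(I[150:240,260:380],(800,600),interpolation=cv2.INTER_CUBIC)
for q in[(76,56-20,115),(76,76,115),(76,36,147),(76,76,147)]:
    x,y,z=q;u=(proj(d,[.574+(c*x-s*y)/1000,-.1937+(s*x+c*y)/1000,z/1000])[0]-[259.5,149.5])*800/120;cv2.circle(big,(int(u[0]),int(u[1])),4,(0,0,255),-1)
cv2.imwrite('pics/s6.png',big)
E
```

```text
t 13.5 pos [ 0.55   -0.1223  0.1499] row [-0.8  1.7 30.9] [ 0.     0.    -0.001] j [-19.  28.  91.  -0.  61.  77.] w 0.0159
```

View pics/s6.png

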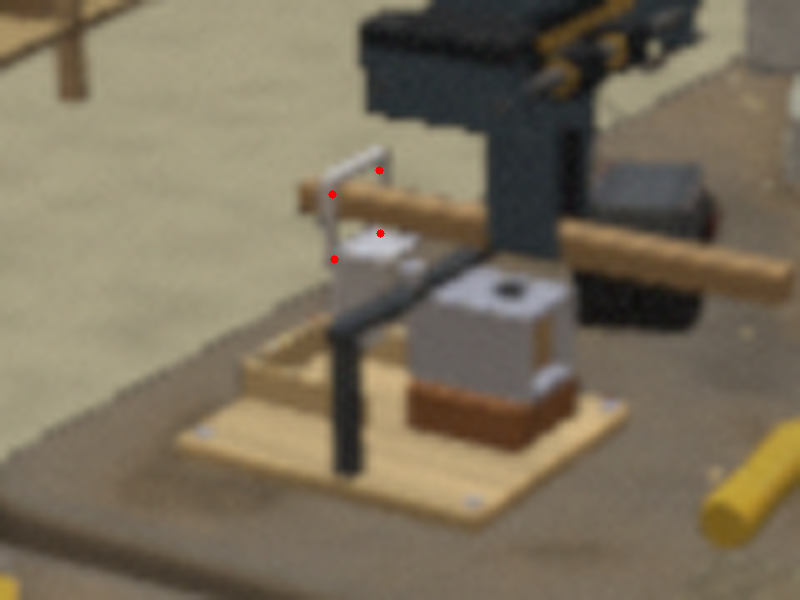

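The loop has moved with the rod to the fully open position and matches the predicted points. A light reaction of 1.8 N shows it is at the stop. Now I'll lower it.

>>> {"api": "drive_tool", "payload": {"series": [[0,0,6,0,0,0],[0,0,12,0,0,0],[0,0,18,0,0,0],[0,0,24,0,0,0],[0,0,30,0,0,0],[0,0,30,0,0,0]]}}

```text
time: 14.3
ee_pos: [0.5499, -0.1222, 0.1195]
eef_rot: [[0.995, -0.1, -0.0], [-0.1, -0.995, 0.0], [-0.0, -0.0, -1.0]]
force: [0.4, -3.8, -1.5]
grip_width: 0.0156
finger_force: 30.0
```

>>> {"api": "drive_tool", "payload": {"series": [[0,6,0,0,0,0],[0,10,0,0,0,0],[0,10,0,0,0,0],[-20,10,0,0,0,0],[-45,10,0,0,0,0],[-80,10,0,0,0,0],[-115,10,0,0,0,0],[-115,10,0,0,0,0]]}}

```text
time: 15.3
ee_pos: [0.4322, -0.1199, 0.12]
eef_rot: [[0.995, -0.1, -0.002], [-0.1, -0.995, 0.001], [-0.002, -0.001, -1.0]]
force: [0.4, -0.6, -0.5]
grip_width: 0.0159
finger_force: 30.0
```

```bash
python3 go.py .4446 -.1808 .066 -5.7; python3 - <<'E'
from h import *
d=snapshot('side')
I=d['image'][:,:,::-1].copy()
J=np.radians(-5.7);c,s=np.cos(J),np.sin(J)
big=cv2.resize(I[150:240,260:380],(800,600),interpolation=cv2.INTER_CUBIC)
for q in[(76,56-20,97),(76,76,97),(76,36,129),(76,76,129)]:
    x,y,z=q;u=(proj(d,[.574+(c*x-s*y)/1000,-.1937+(s*x+c*y)/1000,z/1000])[0]-[259.5,149.5])*800/120;cv2.circle(big,(int(u[0]),int(u[1])),4,(0,0,255),-1)
cv2.imwrite('pics/s7.png',big)
d=snapshot('wrist');d['fish']=1
r=masks_of('rod_c','wrist')[0]['region'];r=cv2.erode(r.astype(np.uint8),np.ones((3,3)))>0
s=read_state();R=np.array(s['eef_rot']);p=np.array(s['ee_pos'])
L=(cloud(d)[r]-p)@R*1000;L=L[(L[:,0]>25)&(abs(L[:,2])<14)]
print('tip',np.percentile(L[:,0],99.5))
for a in (30,60,90,120):
    q=L[abs(L[:,0]-a)<4];print(a,len(q),q[:,1].min(),q[:,1].max(),np.median(q[:,2])) if len(q) else 0
E
```

```text
t 15.3 pos [ 0.4322 -0.1199  0.12  ] row [18.5 59.4 53.9] [-0.001  0.002 -0.001] j [-23.  23. 108.   0.  49.  73.] w 0.0159
tip 124.03167978559254
30 397 -7.315823923268966 7.481753458550222 -2.2630239234598553
60 462 -7.639948879437625 7.302911144456873 -2.119956815457469
90 453 -8.063479222556548 7.617964666838866 -2.1070454908696847
120 429 -7.581075569632668 7.242265104563839 -2.0424792612372533
```

View pics/s7.png

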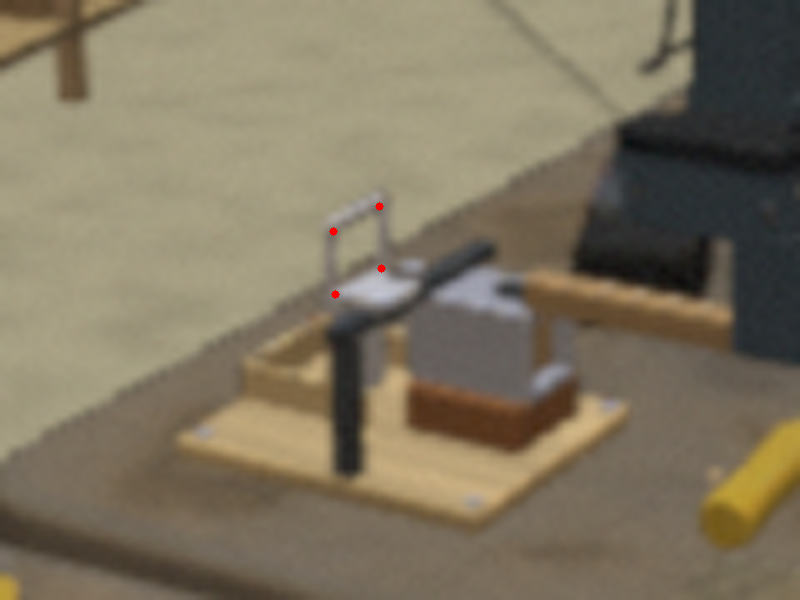

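The gate is down and fully left, resting behind the hump. The rod is still level, with its tip 125 mm ahead. Next I'll line it up with the bore.

>>> {"api": "drive_tool", "payload": {"series": [[5,30,0,0,0,0],[12,59.4,0,0,0,0],[12,59.4,20,0,0,0],[12,59.4,45,0,0,0],[12,59.4,54,0,0,0],[12,59.4,54,0,0,0],[12,59.4,54,0,0,0]]}}

```text
time: 16.32
ee_pos: [0.4412, -0.181, 0.0665]
eef_rot: [[0.995, -0.1, 0.001], [-0.1, -0.995, -0.001], [0.001, 0.0, -1.0]]
force: [0.6, -0.8, 0.1]
grip_width: 0.0156
finger_force: 30.0
```

```bash
python3 go.py .5446 -.1908 .066 -5.7; python3 - <<'E'
from h import *
d=snapshot('wrist');d['fish']=1
W=cloud(d);W=W[~np.isnan(W[...,2])]
J=np.radians(-5.7);M=np.array([[np.cos(J),-np.sin(J)],[np.sin(J),np.cos(J)]])
L=np.c_[(W[:,:2]-[.574,-.1937])@M*1000,W[:,2]*1000]
def box(*b):
    m=np.all([(L[:,i]>b[2*i])&(L[:,i]<b[2*i+1]) for i in range(3)],0);return L[m]
q=box(3,50,-60,60,79,88);print('sleeve top y',np.percentile(q[:,1],[1,50,99]).round(1),'x',np.percentile(q[:,0],[1,99]).round(1),'z',np.median(q[:,2]).round(1),len(q))
q=box(-100,-20,-14,14,60,75);print('rod y',np.percentile(q[:,1],[1,99]).round(1),'ztop',np.median(q[:,2]).round(1),len(q))
q=box(-30,0,-14,14,60,75);print('rod tip x',np.percentile(q[:,0],99),len(q))
cv2.imwrite('pics/w8.png',cv2.resize(d['image'][0:150,220:420,::-1],(800,600),interpolation=cv2.INTER_CUBIC))
E
```

```text
t 16.32 pos [ 0.4412 -0.181   0.0665] row [103.9  -0.6   0.6] [ 0.    -0.001 -0.   ] j [-29.  30. 107.   0.  42.  66.] w 0.0156Traceback (most recent call last):
  File "<stdin>", line 8, in <module>
    return _quantile_unchecked(
        a, q, axis, out, overwrite_input, method, keepdims, weights)
    return _ureduce(a,
                    func=_quantile_ureduce_func,
    ...<5 lines>...
                    overwrite_input=overwrite_input,
                    method=method)
    r = func(a, **kwargs)
    result = _quantile(arr,
                       quantiles=q,
    ...<2 lines>...
                       out=out,
                       weights=wgt)
    slices_having_nans = np.isnan(arr[-1, ...])
                                  ~~~^^^^^^^^^
IndexError: index -1 is out of bounds for axis 0 with size 0
```

The sleeve top is out of the wrist view. Clearance is ±10 mm and the jig fit agreed within about 2 mm, so I'll insert gently and watch the force.

>>> {"api": "drive_tool", "payload": {"series": [[5,-0.6,0.6,0,0,0],[10,-0.6,0.6,0,0,0],[15,-0.6,0.6,0,0,0],[20,-0.6,0.6,0,0,0],[25,-0.6,0.6,0,0,0],[25,-0.6,0.6,0,0,0]]}}

```text
time: 17.12
ee_pos: [0.4659, -0.1829, 0.0653]
eef_rot: [[0.995, -0.1, 0.0], [-0.1, -0.995, -0.0], [0.0, 0.0, -1.0]]
force: [0.4, -0.8, -0.3]
grip_width: 0.0158
finger_force: 30.0
```

>>> {"api": "drive_tool", "payload": {"series": [[4,0,0,0,0,0],[8,0,0,0,0,0],[12,0,0,0,0,0],[16,0,0,0,0,0],[20,0,0,0,0,0],[24,0,0,0,0,0],[28,0,0,0,0,0],[32,0,0,0,0,0]]}}

```text
time: 18.12
ee_pos: [0.4976, -0.186, 0.0653]
eef_rot: [[0.995, -0.1, -0.0], [-0.1, -0.995, 0.0], [-0.0, -0.0, -1.0]]
force: [0.2, 0.2, -0.6]
grip_width: 0.0159
finger_force: 30.0
```

>>> {"api": "drive_tool", "payload": {"series": [[4,0,0,0,0,0],[8,0,0,0,0,0],[12,0,0,0,0,0],[16,0,0,0,0,0],[20,0,0,0,0,0],[25,0,0,0,0,0],[30,0,0,0,0,0],[33,0,0,0,0,0]]}}

```text
time: 19.12
ee_pos: [0.5306, -0.1893, 0.0653]
eef_rot: [[0.995, -0.1, 0.0], [-0.1, -0.995, -0.0], [0.0, 0.0, -1.0]]
force: [-0.6, 0.9, 0.8]
grip_width: 0.0156
finger_force: 30.0
```

```bash
python3 go.py .5446 -.1908 .066 -5.7; python3 - <<'E'
from h import *
d=snapshot('side');a=cv2.resize(d['image'][150:240,260:380,::-1],(800,600),interpolation=cv2.INTER_CUBIC)
t=snapshot('top');b=cv2.resize(t['image'][160:235,310:375,::-1],(346,400),interpolation=cv2.INTER_CUBIC)
o=np.zeros((400,790,3),np.uint8);o[:,:440]=cv2.resize(a,(533,400))[:,:440];o[:,444:]=b
cv2.imwrite('pics/p9.png',o)
for c in('side','top'):print([(r['bbox'],round(r['confidence'],2)) for r in search_frame('plug_c',c)[:3]])
E
```

```text
t 19.12 pos [ 0.5306 -0.1893  0.0653] row [14.1  0.1 -0.7] [ 0.    -0.    -0.001] j [-26.  35.  95.   0.  50.  70.] w 0.0156
[([316.9, 199.8, 5.2, 10.5], 0.39)]
[]
```

View pics/p9.png

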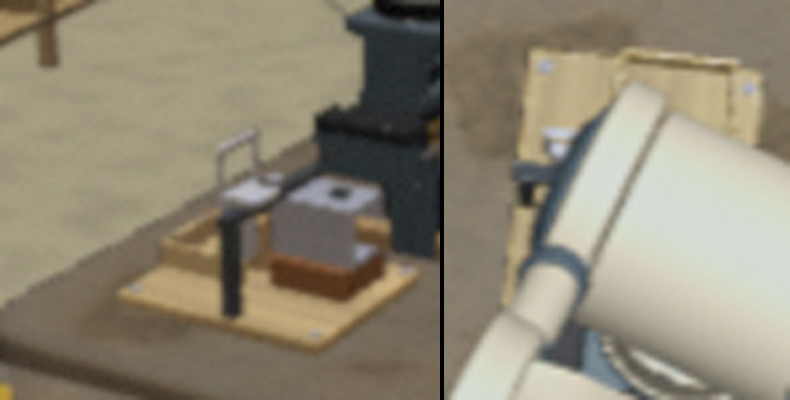

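The gate is open and down, and the rod is through the sleeve with its tip about 12 mm past the far end. I'll withdraw and then check the tray numerically.

>>> {"api": "drive_tool", "payload": {"series": [[-10,0,0,0,0,0],[-25,0,0,0,0,0],[-45,0,0,0,0,0],[-70,0,0,0,0,0],[-95,0,0,0,0,0],[-112,0,0,0,0,0],[-112,0,0,0,0,0]]}}

```text
time: 20.2
ee_pos: [0.4169, -0.1776, 0.0655]
eef_rot: [[0.995, -0.101, -0.001], [-0.101, -0.995, 0.001], [-0.001, -0.001, -1.0]]
force: [1.3, -1.1, 0.5]
grip_width: 0.0159
finger_force: 30.0
```

>>> {"api": "drive_tool", "payload": {"series": [[0,0,-40,0,0,0],[0,0,-100,0,0,0],[0,0,-160,0,0,0],[0,0,-185,0,0,0],[0,0,-185,0,0,0]]}}

```text
time: 20.82
ee_pos: [0.4198, -0.1786, 0.2521]
eef_rot: [[0.995, -0.1, 0.004], [-0.1, -0.995, -0.002], [0.004, 0.002, -1.0]]
force: [-0.8, 0.3, -2.2]
grip_width: 0.0155
finger_force: 30.0
```

```bash
python3 go.py .609 .137 .25 101.9; cat > chk.py <<'E'
from h import *
J=np.radians(-5.7);M=np.array([[np.cos(J),-np.sin(J)],[np.sin(J),np.cos(J)]])
for cam in('top','side'):
    d=snapshot(cam);W=cloud(d);W=W[~np.isnan(W[...,2])]
    L=np.c_[(W[:,:2]-[.574,-.1937])@M*1000,W[:,2]*1000]
    print(cam,[(r['bbox'],round(r['confidence'],2)) for r in search_frame('plug_c',cam)[:3]])
    G=np.full((10,12),-1)
    for i in range(10):
        for j in range(12):
            m=(L[:,0]>=65+10*i)&(L[:,0]<75+10*i)&(abs(L[:,1]-(70-10*j))<5)&(L[:,2]<200)
            if m.sum():G[i,j]=np.median(L[m,2])
    print('cols y=70..-40, rows x=70..160');print(G)
E
python3 chk.py
```

```text
t 20.82 pos [ 0.4198 -0.1786  0.2521] row [ 156.7 -332.9    2.2] [ 5.000e-03 -1.000e-03 -1.879e+00] j [-31.  13.  98.   0.  69.  65.] w 0.0155
top [([346.6, 185.7, 14.6, 6.7], 0.42)]
cols y=70..-40, rows x=70..160
[[ 93  96  97  93 100  57  89  90  85  88  89  12]
 [115  95 113 134 133  26  50  52  51  -1  -1  29]
 [ -1  -1  -1  -1   8  11  50  51  51  12  10  31]
 [ 14  10   8  14  10  11  52  50  51   9  11  11]
 [ 13  12   9  23   9  11  52  51  50  10  11  13]
 [ 10  10  11  21  10  10  11  10   9   9  10  21]
 [ 12  11  10  20  10  12  10  10  11  12  12  28]
 [ 10  10  11  14   9   9  11  12  10  12  10  18]
 [ 11  11  10  14  11  11  10  13   8   9  10  14]
 [ 12  12   7  27  30  20  26  20  23  22  20  10]]
side [([315.4, 201.5, 5.2, 10.2], 0.61)]
cols y=70..-40, rows x=70..160
[[ 97 113  58  97  96  49  -1  -1  -1  -1  -1  89]
 [ 88 116  95  19 109  27  40  52  -1  -1  -1  -1]
 [ 12  10  -1  -1  12  18  35  51  51  -1  -1  -1]
 [ 11  11  11  -1  -1  -1  -1  51  -1  50  -1  -1]
 [ 11  12  13  20  21  -1  -1  -1  -1  -1  -1  -1]
 [ 11  12  13  20  -1  -1  -1  -1  -1  -1  -1  -1]
 [ 11  12  13  18  23  -1  -1  -1  -1  -1  -1  -1]
 [ 11  12  12  27  16  -1  -1  -1  11  10  -1  -1]
 [ 11  11  13  20  32  -1  24  21  15  13  12  -1]
 [ 11  -1  11  19  32  27  28  23  26  20  18  23]]
```

The blank has tipped out and stands on end in the tray. Its top is at 51 mm, which fits the 12 mm floor plus its 40 mm length, and it lies at x ≈ 78–113 and y within ±16. Now the rod goes back to its old place.

>>> {"api": "drive_tool", "payload": {"series": [[157,-333,2,0.005,0,-1.879],[157,-333,2,0.005,0,-1.879],[157,-333,2,0.005,0,-1.879],[157,-333,2,0.005,0,-1.879],[157,-333,2,0.005,0,-1.879],[157,-333,2,0.005,0,-1.879],[157,-333,2,0.005,0,-1.879],[157,-333,2,0.005,0,-1.879]]}}

```text
time: 22.02
ee_pos: [0.6079, 0.1383, 0.2462]
eef_rot: [[0.163, 0.987, -0.005], [0.987, -0.163, 0.002], [0.002, -0.006, -1.0]]
force: [-0.1, -0.2, -0.1]
grip_width: 0.016
finger_force: 30.0
```

```bash
python3 go.py .609 .137 .25 101.9
```

```text
t 22.02 pos [0.6079 0.1383 0.2462] row [-1.1  1.3 -3.8] [-0.005 -0.003 -0.371] j [ 7. 27. 75.  0. 78. 17.] w 0.016
```

>>> {"api": "drive_tool", "payload": {"series": [[0,0,0,-0.003,-0.003,-0.18],[0,0,0,-0.005,-0.003,-0.371],[0,0,50,-0.005,-0.003,-0.371],[0,0,110,-0.005,-0.003,-0.371],[0,0,170,-0.005,-0.003,-0.371],[0,0,205,-0.005,-0.003,-0.371],[0,0,215,-0.005,-0.003,-0.371],[0,0,215,-0.005,-0.003,-0.371]]}}

```text
time: 23.02
ee_pos: [0.6077, 0.1382, 0.0331]
eef_rot: [[-0.199, 0.98, 0.002], [0.98, 0.199, -0.0], [-0.0, 0.002, -1.0]]
force: [0.0, 0.0, -0.0]
grip_width: 0.0158
finger_force: 30.0
```

```bash
python3 go.py .609 .137 .014 101.9
```

```text
t 23.02 pos [0.6077 0.1382 0.0331] row [-1.4  1.  19.1] [ 0.002  0.    -0.008] j [ 7. 41. 87. -0. 51. -4.] w 0.0158
```

>>> {"api": "drive_tool", "payload": {"series": [[0,0,8,0,0,0],[0,0,14,0,0,0],[0,0,17.5,0,0,0],[0,0,18.5,0,0,0],[0,0,18.5,0,0,0]]}}

```text
time: 23.65
ee_pos: [0.6079, 0.1382, 0.0149]
eef_rot: [[-0.199, 0.98, 0.003], [0.98, 0.199, 0.0], [-0.001, 0.003, -1.0]]
force: [0.9, -0.6, -0.2]
grip_width: 0.0157
finger_force: 30.0
```

>>> {"api": "drive_tool", "payload": {"series": [[0,0,0,0,0,0],[0,0,0,0,0,0],[0,0,0,0,0,0],[0,0,-20,0,0,0],[0,0,-70,0,0,0],[0,0,-130,0,0,0],[0,0,-190,0,0,0],[0,0,-190,0,0,0]], "fingers": 0.45}}

```text
time: 24.65
ee_pos: [0.6097, 0.1385, 0.2099]
eef_rot: [[-0.199, 0.98, 0.011], [0.98, 0.199, 0.001], [-0.001, 0.011, -1.0]]
force: [0.6, -1.4, -0.8]
grip_width: 0.0409
finger_force: 0.0
```

```bash
python3 go.py .609 .137 .25 101.9; python3 chk.py | head -12; python3 - <<'E'
from h import *
for c in('top','side','wrist'):
    d=snapshot(c)
    if c=='wrist':d['fish']=1
    W=cloud(d)
    for l in['rod_c','chisel','driver','tape_measure','battery']:
        for r in masks_of(l,c)[:1]:
            P=W[r['region']];P=P[~np.isnan(P[:,2])];print(c,l,round(r['confidence'],2),rect(P),np.percentile(P[:,2],[5,50,95]).round(3))
E
```

```text
t 24.65 pos [0.6097 0.1385 0.2099] row [ -1.4  -0.5 -40.1] [ 0.011  0.001 -0.008] j [ 7. 29. 79. -0. 72. -4.] w 0.0409
top [([345.9, 184.4, 11.9, 9.1], 0.58)]
cols y=70..-40, rows x=70..160
[[ 95  97  96  95 107  57  86  89  87  89  88  11]
 [113 100  98 135 133  28  51  50  50  -1  -1  28]
 [ -1  -1  -1  -1   9  10  52  51  51  12  14  27]
 [ 13   9   7  12   8  13  49  52  50  13  11  21]
 [  9  10  11  31  12  11  49  47  49  11  10  12]
 [ 11  10  12  13  10  11   7  12  11  10  12  28]
 [ 12  11   9  17  14  13  10  10  10  11  12  19]
 [ 13  11  12  12  11   8   9  11  12   8  11  23]
 [ 11  10  10  13  11  10  11  10  10  13  10  24]
 [ 11  12  10  31  26  18  23  23  21  20  27  12]]
top rod_c 0.59 (array([605.4, 135.8]), array([ 19.1, 239.7]), 13.11) [0.009 0.015 0.019]
top chisel 0.55 (array([ 460.2, -253.5]), array([241.7,  31. ]), 89.0) [0.003 0.018 0.028]
top tape_measure 0.81 (array([648.9, 110.5]), array([196.6,  98.6]), 2.61) [0.    0.034 0.039]
top battery 0.89 (array([ 621.8, -419.2]), array([ 78.6, 121.5]), 16.39) [0.023 0.059 0.066]
side rod_c 0.57 (array([616. , 117.2]), array([ 36.8, 304.4]), 14.86) [0.001 0.015 0.017]
side chisel 0.71 (array([ 457.5, -249.2]), array([247.1,  28.9]), 88.91) [0.009 0.018 0.027]
side driver 0.88 (array([492.2, 210.4]), array([ 41.3, 213.1]), 10.81) [0.006 0.023 0.03 ]
side tape_measure 0.61 (array([730.2, 100.5]), array([ 72.9, 145.2]), 39.13) [0.007 0.035 0.038]
side battery 0.74 (array([ 625. , -440.1]), array([ 77. , 459.8]), 21.22) [0.004 0.044 0.064]
wrist rod_c 0.8 (array([605.1, 150.2]), array([ 17.4, 227.9]), 11.59) [0.015 0.016 0.018]
wrist driver 0.72 (array([481.9, 207.1]), array([ 37.9, 226.6]), 5.81) [0.014 0.025 0.03 ]
wrist tape_measure 0.82 (array([699.8, 147. ]), array([ 80.2, 151.4]), 41.12) [0.012 0.036 0.038]
```

The rod lies flat, the bystanders haven't moved, the blank is in the tray and the robot is clear of everything. Handing in.

```bash
python3 -c "
from rig import *
print(sign_off())"
```

```text
the job is handed in; nothing more can be done
None
```

The job is handed in at about 25 s: the gate is fully left and down behind the hump, the blank stands on end in the catch tray, the rod lies flat back in its old place, and my last camera checks showed no bystander moved (the glue bottle was not re-measured).

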